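Put the doming block and the loupe back into the jeweller's foam insert

ROBOT

A 6-joint arm with a two-finger parallel gripper is mounted at the origin on the work surface. World frame = base frame: x ahead of the robot, y to its left, z up, the work surface at z = 0. Lengths are in m, angles in degrees, forces in N, time in s.
With the tool pointing down it reaches from about 0.375 to 0.9 m from the base axis. Payload 3.1 kg.
Tool frame: the origin (TCP) lies where the fingers leave the gripper's body, on its centre line; the fingertips stand 70 mm ahead of it and the grasp point (between the pads) lies 51 mm ahead of it; z points along the fingers, y is the line along which they close (so a half turn about z gives the same grasp; the last joint's range is limited). The gripper opens to 87 mm and grips with 3 to 60 N. Pads are 19 mm wide; open, the fingers measure 117 mm over their backs; the gripper's body (75 mm by 190 mm) begins 51 mm behind the grasp point.
Start: joints at [55.147, 30.224, 82.088, -0, 67.689, -10.227], TCP at [0.26, 0.568, 0.292] pointing down, gripper open.
Joint ranges: [-176.69, 176.69], [-43.24, 126.21], [12.49, 139.97], [-82, 262], [0, 151.66], [-163.58, 163.58]. Speed limits (degrees/s): [159.86, 159.86, 180, 180, 180, 180].

INTERFACE

Orientations are given as a 3x3 rotation matrix whose columns are the frame's x, y, z axes.
In Python, from rig import readout, capture, calibration, bot, look_for gives the robot as it stands. The module is installed in compiled form; this text tells all that it offers.
- The arm moves only by the shell command python3 -m pendant 'ROWS'. ROWS is JSON, a list of rows, each a list of 7 numbers: the shift along the tool's x, y, z normalised to -1 to 1, where 1 is 200 mm, then the turn, a rotation vector about the tool's x, y, z normalised to -1 to 1, where 1 is 180 degrees, then the closure, from -1 (fully open) to 1 (shut). In form: [[dx, dy, dz, ax, ay, az, grip], ...]. A call has 1 to 8 rows; each row is the pose to reach, as a shift and turn from the pose commanded when the call began, along the tool's axes at that moment, turning the shorter way round; what a row does not reach only later rows make up. A row lasts 1/10 s, in which the tool goes at most 50 mm and 8.59 degrees, less where a joint would pass 70% of its speed; a pose out of reach is approached as far as the arm can. A call with a number of a shift or a turn outside -1 to 1 is refused whole. A call with a gripper value outside its range is refused whole. The fingers move at their own pace and stop on an object; the grip force is fixed at half the most. Time passes only in rows, so rows that repeat a pose let the fingers close. It gives the time, the measured TCP pose, the force, the opening and the grip force at its end, in the units of the state.
- readout.read_state(): the state, without advancing time (a new reading comes with each control period).
- capture(name): name is "scene" or "top" or "wrist"; returns (picture, depth): 400x640x3 uint8, red, green, blue; 400x640 float32, m along the optical axis (not along the pixel's ray), 0 where there is no reading.
- calibration(name): a dict with "mtx" (3x3 intrinsics, pixels), "T" (4x4, takes a point from camera to world coordinates); the wrist camera has in their place "mount" (4x4, takes a point from camera to tool coordinates, whose origin is the TCP and whose axes are the flange's). Camera axes: x right, y down, z forward; pixel columns grow to the right and rows downward; lengths in m; the calibration is good to about 2 mm. A picture is of the moment at which its call begins: read the wrist's pose just before it. calibration takes no time and is no camera call.
- bot.hand_in(): hands the job in; it is judged then, once.
Trained networks look in the newest picture that a camera, given by its name, has taken for a name from the list of things; names that differ only in an ending like _2 or _b are one class to them, and where a whole thing is asked for, a point or a joint stands for the part that bears it (a point fixed in the world has none). Each returns a list of dicts, best first, with "conf" (0 to 1); they miss things now and then, are a little off and sometimes report something else, mostly with a low value. They report only what shows in the picture. A call takes as long as a camera call. They do not tell look-alikes from the thing itself.
- look_for(thing, camera): "extent" ([left, top, right, bottom] in pixels, round what is visible of it).
The state is a dict: "time_s": time; "joint_positions": joint angles; "qvel": joint speeds; "tau": joint torques, N m; "position": TCP position; "tcp_rot": TCP orientation; "force": force on the tool from outside, world axes, zero at the start; "moment": the same for the moment, N m; "opening": opening from 0.0 (shut) to 1.0 (fully open); "grasp_force": force on a finger pad.
Only numpy, scipy, OpenCV 4.12 (cv2) and the standard library are available. Lean on these libraries where they do the work, as an engineer would, in place of code of your own. Each camera call takes 0.05 s, during which the arm holds its last target. There are 200 camera calls.

TASK

Tidy the goldsmith's bench: press the steel doming block into the square cutout of the dark foam tool insert and the black eye loupe into the round one, the same way up as they stand now. The foam is tight, so push each one down until it sits fully home on the bottom of its cutout, then let go.

Things in the scene. Friction and masses are not known exactly. Their poses are not given: they have to be found in the camera images.
- doming_block: Steel doming block, standing upright: a square block 40 x 40 mm in plan and 46 mm tall, 0.5 kg, with dark round hollows marked on its top and sides. Origin at the centre of its underside; x and y are square to its side faces, z up. Any quarter turn fits. (A pale wooden block of similar size, 42 x 42 x 40 mm, is a bystander.)
- loupe: Black eye loupe, standing upright: a plain cylinder 36 mm in diameter and 46 mm tall, 0.06 kg, with a silver band and a glass lens in its top. Origin at the centre of its underside, z up. (A round jar with a red lid is a bystander.)
- square_cutout (a point): Mouth centre of the square hole, 56 x 56 mm, edge bevelled 5 mm, level with the top of the fixed dark foam insert (116 x 270 mm, 30 high, low aluminium rim, flat brass gauge already stowed mid-way). x, y along the square's sides, y to the round cutout, z up. The bright yellow floor is a plug 7 mm down that yields at about 10 N, more if fast, and stays; home is 16 mm down, a hard stop.
- round_cutout (a point): Mouth centre of the round hole, 52 mm in diameter, edge bevelled 5 mm, near the other end of the same insert, 170 mm from the square one; axes alike. Its yellow floor behaves the same: it starts 7 mm down, bears the part's weight, yields to about 10 N without springing back and stops hard at 16 mm. Fully home, each part stands 30 mm above the foam.
Things that resemble listed ones, but are neither listed nor needed, are in the scene too. Leave any blue or turquoise look-alike of the doming_block alone.

How it is judged:
By the outcome, as a careful person would: the job done as asked, in the order asked, and still so for the second after the job is handed in, with the robot touching nothing.
It also fails if it takes over 64 s, if anything falls off the work surface, if the arm or the gripper's body presses on something with over 40 N, if the wrist force passes 120 N, or if a joint passes its speed limit or range.

## Working session

There is one attempt and no reset: what is moved stays moved. The work goes in short steps, Python scripts to look and compute and a shell command to move; the robot and the scene stay as the last step left them, time stands still between calls to the robot, and variables do not carry over. Pictures are saved under pics/ and viewed, at most 10 in all, crops included, and the job is handed in when it is done.

```bash
mkdir -p pics
cat > h.py <<'E'
import numpy as np, cv2
from rig import readout, capture, calibration, bot, look_for
def shot(cam,fn=None):
    s=readout.read_state(); p,d=capture(cam); c=calibration(cam)
    if 'T' in c: T=c['T']
    else:
        W=np.eye(4); W[:3,:3]=s['tcp_rot']; W[:3,3]=s['position']; T=W@np.array(c['mount'])
    if fn: cv2.imwrite('pics/'+fn,cv2.cvtColor(p,cv2.COLOR_RGB2BGR))
    K=np.array(c['mtx']); v,u=np.mgrid[:400,:640]
    P=np.stack([(u-K[0,2])/K[0,0]*d,(v-K[1,2])/K[1,1]*d,d],-1)
    X=P@np.array(T)[:3,:3].T+np.array(T)[:3,3]
    X[d==0]=np.nan
    return p,d,X
E
python3 - <<'E'
from h import *
s=readout.read_state(); print(s)
p,d,X=shot('top','top0.png')
for t in ['doming_block','loupe','square_cutout','round_cutout']: print(t,look_for(t,'top'))
np.savez('top0.npz',p=p,X=X)
print(calibration('wrist'))
E
```

```text
{'time_s': 0.0, 'joint_positions': array([ 5.51470538e+01,  3.02803297e+01,  8.21572660e+01, -3.92443774e-04,
        6.76880029e+01, -1.02292898e+01]), 'qvel': array([-0.02495571, -0.01391569,  0.05797485, -0.02835244,  0.00231677,
       -0.02662714]), 'tau': array([-1.46809482e-03, -4.40045285e+01, -1.76588988e+01,  6.31916709e-02,
        5.83793269e-02, -1.58177918e-04]), 'position': array([0.26006383, 0.56767855, 0.29125196]), 'tcp_rot': array([[-9.09065004e-01,  4.16652447e-01, -1.24752873e-03],
       [ 4.16654138e-01,  9.09063298e-01, -1.80251217e-03],
       [ 3.83061474e-04, -2.15838874e-03, -9.99997597e-01]]), 'force': array([-0.41475722, -0.64761255,  0.57866535]), 'moment': array([ 0.01037597, -0.07366809,  0.04364028]), 'grasp_force': 0.0, 'opening': 1.0010330000477847}
doming_block [{'extent': [451.3, 231.9, 478.3, 260.6], 'conf': 0.98}, {'extent': [402.8, 233.1, 429.6, 256.4], 'conf': 0.81}, {'extent': [399.4, 194.6, 422.3, 216.8], 'conf': 0.75}, {'extent': [373.3, 220.3, 395.7, 245.8], 'conf': 0.69}, {'extent': [431.6, 189.4, 459.0, 212.2], 'conf': 0.62}]
loupe [{'extent': [408.3, 149.0, 426.8, 171.2], 'conf': 0.56}]
square_cutout [{'extent': [154.1, 155.8, 271.8, 221.3], 'conf': 0.63}]
round_cutout [{'extent': [153.6, 154.2, 272.4, 223.7], 'conf': 0.6}]
{'mtx': array([[321.989804  ,   0.        , 318.00580982],
       [  0.        , 321.989804  , 201.76185061],
       [  0.        ,   0.        ,   1.        ]]), 'mount': array([[-1.19735912e-04, -9.59463525e-01, -2.81832805e-01,
         7.67623834e-02],
       [ 9.99999909e-01, -2.30601413e-04,  3.60205561e-04,
         1.31295443e-03],
       [-4.10595141e-04, -2.81832736e-01,  9.59463465e-01,
        -9.26005591e-02],
       [ 0.00000000e+00,  0.00000000e+00,  0.00000000e+00,
         1.00000000e+00]])}
```

View pics/top0.png

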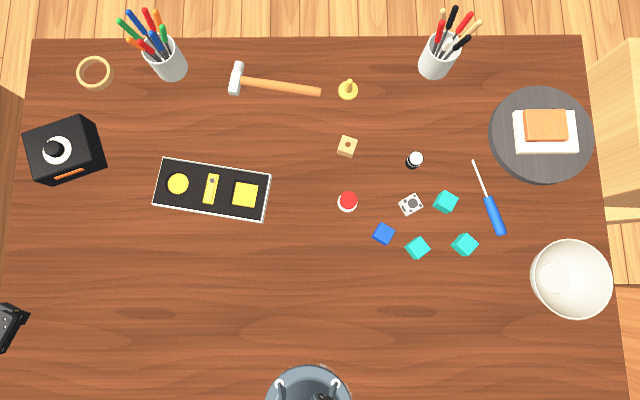

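The top view shows the insert at (155–270, 157–222), with the round floor at (178,183) and the square one at (245,195). The doming block is at (411,204), with blue and turquoise look-alikes around it, and the loupe is at (414,160).

Run:
```python
from h import *
z=np.load('top0.npz'); p,X=z['p'],z['X']
hsv=cv2.cvtColor(p,cv2.COLOR_RGB2HSV)
def rep(n,m,ext=0):
    Q=X[m]; Q=Q[~np.isnan(Q).any(1)]
    r=cv2.minAreaRect((Q[:,:2]*1000).astype(np.float32))
    print(n,len(Q),'mean',Q.mean(0).round(4),'zmed',np.median(Q[:,2]).round(4),'rect',np.round(r[0],1),np.round(r[1],1),round(r[2],1))
v,u=np.mgrid[:400,:640]
def box(a,b,c,d): return (u>=a)&(u<=c)&(v>=b)&(v<=d)
yel=(hsv[...,0]>22)&(hsv[...,0]<35)&(hsv[...,1]>180)&(hsv[...,2]>150)
rep('round floor',yel&box(160,168,196,200)); rep('sq floor',yel&box(228,178,262,212))
rep('gauge',yel&box(200,168,222,210))
Z=X[...,2]
rep('foam',box(150,150,275,226)&(Z>.02)&(Z<.045))
rep('foam all',box(150,150,275,226)&(Z>.008))
rep('block',box(394,190,427,220)&(Z>.04)&(Z<.055))
rep('loupe',box(400,145,430,175)&(Z>.04)&(Z<.06))
for n,b in dict(t1=(430,187,462,214),t2=(402,233,432,260),blue=(370,218,397,247),t3=(449,230,480,258),jar=(333,188,360,215),wood=(335,132,360,160)).items(): rep(n,box(*b)&(Z>.03))
```

```text
round floor 0 mean [nan nan nan] zmed nan rect [0. 0.] [0. 0.] 0.0
sq floor 0 mean [nan nan nan] zmed nan rect [0. 0.] [0. 0.] 0.0
gauge 0 mean [nan nan nan] zmed nan rect [0. 0.] [0. 0.] 0.0
foam 5463 mean [0.5212 0.2351 0.029 ] zmed 0.0298 rect [523.3 237.4] [279.4 124.7] 80.2
foam all 5563 mean [0.5206 0.2342 0.0288] zmed 0.0298 rect [523.3 237.3] [279.6 124.7] 80.2
block 273 mean [ 0.4798 -0.2537  0.0467] zmed 0.0468 rect [ 480.2 -254.3] [39.7 40.2] 28.9
loupe 173 mean [ 0.5914 -0.2678  0.0473] zmed 0.0477 rect [ 592.7 -269.2] [32.8 36.7] 44.4
t1 311 mean [ 0.4851 -0.3383  0.0455] zmed 0.0465 rect [ 486.  -339.9] [40.4 40.4] 57.9
t2 314 mean [ 0.3742 -0.2638  0.046 ] zmed 0.0466 rect [ 374.2 -265.3] [40.5 40.7] 36.5
blue 303 mean [ 0.4084 -0.1834  0.0462] zmed 0.0468 rect [ 409.  -184.6] [40.1 40.8] 59.9
t3 335 mean [ 0.3812 -0.3777  0.0456] zmed 0.0468 rect [ 381.9 -380.2] [40.6 41.1] 44.6
jar 252 mean [ 0.4896 -0.1003  0.0422] zmed 0.0424 rect [ 490.2 -100.3] [39.1 42.1] 88.2
wood 287 mean [ 0.6287 -0.1018  0.0403] zmed 0.0406 rect [ 630.3 -102.1] [41.9 42.1] 69.6<stdin>:7: RuntimeWarning: Mean of empty slice.
  ret = um.true_divide(
  return _methods._mean(a, axis=axis, dtype=dtype,
  ret = ret.dtype.type(ret / rcount)
```

Run:
```python
from h import *
z=np.load('top0.npz'); p,X=z['p'],z['X']
c=calibration('top'); K=np.array(c['mtx']); T=np.array(c['T'])
yel=((p[...,0]>150)&(p[...,1]>130)&(p[...,2]<110)).astype(np.uint8)
def ray(uv,h):
    q=T[:3,:3]@np.linalg.inv(K)@[uv[0],uv[1],1]; return T[:3,3]+q*(h-T[2,3])/q[2]
C={}
for n,(a,b,cc,d),h in [('round',(160,168,196,200),.023),('gauge',(200,165,222,212),.03),('sq',(228,175,264,214),.023)]:
    vs,us=np.nonzero(yel[b:d,a:cc]); 
    P=np.array([ray((u+a,v+b),h)[:2] for u,v in zip(us,vs)])
    r=cv2.minAreaRect((P*1000).astype(np.float32)); print(n,len(P),P.mean(0).round(4),np.round(r[0],1),np.round(r[1],1),round(r[2],1)); C[n]=P.mean(0)
    D=X[b:d,a:cc,2]; print(' depth z med/max',np.nanmedian(D),np.nanpercentile(D,99),np.isnan(D).sum())
w=C['round']-C['sq']; print(np.linalg.norm(w),np.degrees(np.arctan2(w[1],w[0])))
Q=X[150:230,148:278]; m=(Q[...,2]>.012); zz=Q[...,2][m]; print(np.histogram(zz,bins=np.arange(.012,.05,.002)))
print(T[:3,3])
```

```text
round 46 [0.5333 0.3232] [537.9 320.9] [51.5 49.9] 2.7
 depth z med/max 0.029189132256244976 0.034437627851485714 6
gauge 85 [0.5197 0.2366] [522.4 237.7] [27.5 76.3] 80.2
 depth z med/max 0.030990592072887346 0.037053201083341 5
sq 71 [0.5016 0.1553] [507.7 154. ] [56.9 57.7] 80.0
 depth z med/max 0.028721591051295903 0.034335390769033844 2
0.17084793748118493 79.28166095813853
(array([  15,   20,    9,   33,  160,  487,  504,  478, 1251, 1638,  777,
        144,   19,    5,    0,    0,    0,    0,    0]), array([0.012, 0.014, 0.016, 0.018, 0.02 , 0.022, 0.024, 0.026, 0.028,
       0.03 , 0.032, 0.034, 0.036, 0.038, 0.04 , 0.042, 0.044, 0.046,
       0.048, 0.05 ]))
[ 0.32817557 -0.02133628  1.01294216]
```

```bash
R='x'; python3 -m pendant '[[-0.68,-0.82,0,0,0,0,-1],[-0.68,-0.82,0,0,0,0,-1],[-0.68,-0.82,0,0,0,0,-1],[-0.68,-0.82,0,0,0,0,-1],[-0.68,-0.82,0,0,0,0,-1]]' && python3 -m pendant '[[-0.68,-0.82,0,0,0,0,-1],[-0.68,-0.82,0,0,0,0,-1],[-0.68,-0.82,0,0,0,0,-1],[-0.68,-0.82,0,0,0,0,-1],[-0.68,-0.82,0,0,0,0,-1]]' && python3 -m pendant '[[-0.68,-0.82,0,0,0,0,-1],[-0.68,-0.82,0,0,0,0,-1],[-0.68,-0.82,0,0,0,0,-1],[-0.68,-0.82,0,0,0,0,-1],[-0.68,-0.82,0,0,0,0,-1]]' && python3 -m pendant '[[-0.68,-0.82,0.2,0,0,0.2028,-1],[-0.68,-0.82,0.2,0,0,0.2028,-1],[-0.68,-0.82,0.2,0,0,0.2028,-1],[-0.68,-0.82,0.2,0,0,0.2028,-1],[-0.68,-0.82,0.2,0,0,0.2028,-1],[-0.68,-0.82,0.2,0,0,0.2028,-1]]'
python3 - <<'E'
from h import *
import time
s=readout.read_state(); print(s['time_s'],s['position'],s['tcp_rot'].round(3),s['joint_positions'].round(1))
p,d,X=shot('wrist','w1.png'); np.savez('w1.npz',p=p,X=X)
print(look_for('doming_block','wrist'),look_for('loupe','wrist'))
Z=X[...,2]
n,l,st,ce=cv2.connectedComponentsWithStats(((Z>.03)&(Z<.06)).astype(np.uint8))
for i in range(1,n):
    if st[i,4]>300:
        Q=X[(l==i)&(Z>np.nanmedian(Z[l==i])-.004)]; r=cv2.minAreaRect((Q[:,:2]*1000).astype(np.float32))
        print(st[i],np.median(Q[:,2]).round(4),np.round(r[0],1),np.round(r[1],1),round(r[2],1),p[l==i].mean(0).round())
E
```

```text
time_s: 0.75
position: [0.3156, 0.3585, 0.292]
tcp_rot: [[-0.908, 0.42, -0.002], [0.42, 0.908, -0.003], [0.0, -0.003, -1.0]]
force: [-0.4, 0.4, 0.3]
opening: 0.999
grasp_force: 0.0
time_s: 1.25
position: [0.3727, 0.1536, 0.2926]
tcp_rot: [[-0.907, 0.421, 0.002], [0.421, 0.907, -0.001], [-0.002, 0.0, -1.0]]
force: [-0.0, 0.5, 0.0]
opening: 0.997
grasp_force: 0.0
time_s: 1.75
position: [0.4292, -0.0535, 0.2928]
tcp_rot: [[-0.907, 0.421, 0.004], [0.421, 0.907, -0.003], [-0.005, -0.0, -1.0]]
force: [1.0, 1.6, -0.9]
opening: 1.0
grasp_force: 0.0
time_s: 2.35
position: [0.4824, -0.2564, 0.2515]
tcp_rot: [[-0.481, 0.876, 0.0], [0.876, 0.481, 0.0], [0.0, 0.0, -1.0]]
force: [0.7, 0.8, 0.4]
opening: 1.0
grasp_force: 0.0
2.35 [ 0.48241402 -0.25637878  0.25148479] [[-0.481  0.876  0.   ]
 [ 0.876  0.481  0.   ]
 [ 0.     0.    -1.   ]] [-39.7  27.3  95.9   0.   56.9 -68.5]
[{'extent': [298.2, 161.3, 334.4, 209.8], 'conf': 0.97}, {'extent': [147.9, 212.7, 208.8, 270.6], 'conf': 0.93}, {'extent': [185.3, 114.8, 248.9, 169.2], 'conf': 0.91}, {'extent': [255.4, 222.9, 308.2, 274.9], 'conf': 0.88}, {'extent': [255.4, 51.0, 312.5, 112.3], 'conf': 0.66}] [{'extent': [380.7, 224.1, 416.2, 265.8], 'conf': 0.65}]
[ 386   12   53   57 2297] 0.0421 [ 491.3 -100.3] [42.5 42. ] 72.4 [251.  50.  31.]
[ 253   50   61   64 2238] 0.0462 [ 409.7 -184.2] [40.  40.1] 58.5 [ 58. 144. 248.]
[ 504   91   65   63 2369] 0.04 [ 630.8 -102.1] [42.2 42.1] 69.1 [233. 198. 122.]
[ 185  121   54   49 2065] 0.0462 [ 375.6 -264.8] [40.  40.2] 35.8 [  3. 234. 223.]
[ 296  165   42   44 1771] 0.0462 [ 480.8 -253.7] [39.9 39.7] 29.0 [201. 200. 195.]
[ 146  222   56   49 1715] 0.0462 [ 383.1 -379.3] [40.2 40.8] 46.1 [  2. 229. 217.]
[386 231  29  35 369] 0.046 [ 582.2 -269.2] [14.  34.2] 7.6 [142. 143. 139.]
[ 256  234   52   41 1466] 0.0462 [ 486.5 -339.6] [40.4 39.6] 58.4 [  2. 231. 219.]
```

View pics/w1.png

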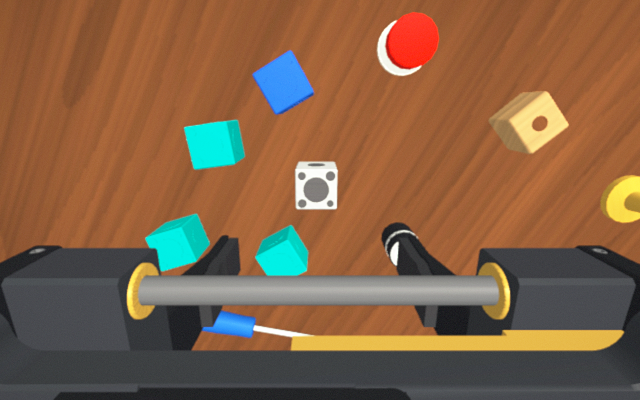

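The wrist view shows the doming block upright at (316,187), and the loupe at (398,243) partly behind a finger. The block measures 40 mm square, z 46 mm, yaw 29°, all as they should be, so I'll grasp it.

```bash
python3 -m pendant '[[0.006,0.003,0.5,0,0,0,-1],[0.006,0.003,0.5,0,0,0,-1],[0.006,0.003,0.7,0,0,0,-1],[0.006,0.003,0.815,0,0,0,-1],[0.006,0.003,0.815,0,0,0,-1],[0.006,0.003,0.815,0,0,0,-1]]' && python3 -m pendant '[[0,0,0,0,0,0,1],[0,0,0,0,0,0,1],[0,0,0,0,0,0,1],[0,0,0,0,0,0,1],[0,0,0,0,0,0,1],[0,0,0,0,0,0,1]]'
```

```text
time_s: 3.1
position: [0.4817, -0.2521, 0.09]
tcp_rot: [[-0.485, 0.875, -0.0], [0.875, 0.485, 0.0], [0.0, -0.0, -1.0]]
force: [-0.2, -0.2, -0.5]
opening: 1.004
grasp_force: 0.0
time_s: 3.7
position: [0.4815, -0.2536, 0.0894]
tcp_rot: [[-0.483, 0.876, 0.0], [0.876, 0.483, -0.0], [-0.0, 0.0, -1.0]]
force: [0.6, -0.6, 0.4]
opening: 0.541
grasp_force: 0.0
```

```bash
python3 -m pendant '[[0,0,0,0,0,0,1],[0,0,0,0,0,0,1],[0,0,0,0,0,0,1],[0,0,-0.05,0,0,0,1],[0,0,-0.2,0,0,0,1],[0,0,-0.4,0,0,0,1],[0,0,-0.5,0,0,0,1],[0,0,-0.5,0,0,0,1]]'
```

```text
time_s: 4.5
position: [0.4832, -0.2541, 0.1921]
tcp_rot: [[-0.483, 0.876, 0.006], [0.876, 0.483, -0.004], [-0.006, 0.003, -1.0]]
force: [-0.1, 0.1, -5.1]
opening: 0.457
grasp_force: 30.0
```

```bash
python3 -m pendant '[[0.12,0.08,0,0,0,0,1],[0.24,0.15,0,0,0,0,1],[0.36,0.23,0,0,0,0,1],[0.48,0.31,0,0,0,0,1],[0.575,0.366,0,0,0,0,1]]' && python3 -m pendant '[[0.12,0.08,0,0,0,0,1],[0.24,0.15,0,0,0,0,1],[0.36,0.23,0,0,0,0,1],[0.48,0.31,0,0,0,0,1],[0.575,0.366,0,0,0,0,1]]' && python3 -m pendant '[[0.12,0.08,0,0,0,0.04,1],[0.24,0.15,0,0,0,0.08,1],[0.36,0.23,0,0,0,0.12,1],[0.48,0.31,0,0,0,0.16,1],[0.575,0.366,0,0,0,0.19,1],[0.575,0.366,0,0,0,0.2167,1],[0.575,0.366,0,0,0,0.2167,1],[0.575,0.366,0,0,0,0.2167,1]]'
python3 - <<'E'
from h import *
s=readout.read_state(); print(s['position'],s['force'])
p,d,X=shot('wrist','w2.png'); np.savez('w2.npz',p=p,X=X)
look=((p[...,0]>180)&(p[...,1]>160)&(p[...,2]<110)).astype(np.uint8)
n,l,st,ce=cv2.connectedComponentsWithStats(look)
for i in range(1,n):
    if st[i,4]>200: 
        Q=X[l==i]; Q=Q[~np.isnan(Q).any(1)]
        if len(Q): r=cv2.minAreaRect((Q[:,:2]*1000).astype(np.float32)); print(st[i],np.nanmedian(Q[:,2]).round(4),np.round(r[0],1),np.round(r[1],1),round(r[2],1))
E
```

```text
time_s: 5.0
position: [0.489, -0.115, 0.1875]
tcp_rot: [[-0.483, 0.876, -0.003], [0.876, 0.483, 0.003], [0.004, -0.002, -1.0]]
force: [0.9, -0.2, -4.8]
opening: 0.453
grasp_force: 30.0
time_s: 5.5
position: [0.4976, 0.0207, 0.1876]
tcp_rot: [[-0.483, 0.876, -0.003], [0.876, 0.483, 0.002], [0.003, -0.002, -1.0]]
force: [1.4, 0.0, -4.7]
opening: 0.461
grasp_force: 30.0
time_s: 6.3
position: [0.5064, 0.1547, 0.188]
tcp_rot: [[0.174, 0.985, -0.003], [0.985, -0.174, -0.0], [-0.001, -0.003, -1.0]]
force: [0.1, -0.2, -5.2]
opening: 0.456
grasp_force: 30.0
[0.5063625  0.15467698 0.18799918] [ 0.11076711 -0.2101472  -5.16391747]
[296   0  51  12 408] 0.0232 [534.6 299.2] [ 7.9 34.8] 79.5
[ 271   80  102   38 3605] 0.0321 [523.9 237.4] [26.3 74.8] 79.9
[ 287  173   69   47 2600] 0.0231 [510.9 162.2] [38.9 56. ] 79.6
[405 263  12  55 211] 0.2079 [536.7 181.4] [12.8  1.9] 79.6
[ 189  330  357   20 5583] 0.2163 [522.6 177.3] [ 3.9 84.6] 81.0
```

View pics/w2.png

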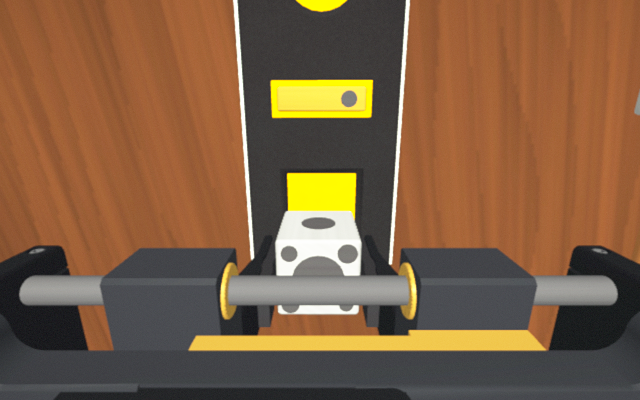

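The wrist view shows the block held centred at (318,265) over the square hole (yellow at 287–356, 173–220). The gauge is beyond it at (322,98). The hole centre comes out at about (0.509, 0.154), so I can go down.

```bash
python3 -m pendant '[[0,0.008,0.1,0,0,0,1],[0,0.008,0.22,0,0,0,1],[0,0.008,0.3,0,0,0,1],[0,0.008,0.34,0,0,0,1],[0,0.008,0.35,0,0,0,1],[0,0.008,0.36,0,0,0,1],[0,0.008,0.36,0,0,0,1]]' && python3 -m pendant '[[0,0,0.01,0,0,0,1],[0,0,0.02,0,0,0,1],[0,0,0.025,0,0,0,1],[0,0,0.03,0,0,0,1],[0,0,0.035,0,0,0,1],[0,0,0.035,0,0,0,1]]'
```

```text
time_s: 7.05
position: [0.5093, 0.1543, 0.1177]
tcp_rot: [[0.176, 0.984, 0.001], [0.984, -0.176, 0.0], [0.0, 0.001, -1.0]]
force: [0.2, -0.2, -4.2]
opening: 0.458
grasp_force: 30.0
time_s: 7.65
position: [0.5089, 0.1544, 0.1111]
tcp_rot: [[0.176, 0.984, 0.001], [0.984, -0.176, 0.0], [0.0, 0.001, -1.0]]
force: [-1.8, -0.1, 5.3]
opening: 0.458
grasp_force: 30.0
```

Contact is at TCP 0.111, on the plug 7 mm down as expected. I'll press on slowly.

```bash
python3 -m pendant '[[0,0,0.005,0,0,0,1],[0,0,0.01,0,0,0,1],[0,0,0.015,0,0,0,1],[0,0,0.02,0,0,0,1],[0,0,0.02,0,0,0,1]]' && python3 -m pendant '[[0,0,0.005,0,0,0,1],[0,0,0.01,0,0,0,1],[0,0,0.015,0,0,0,1],[0,0,0.015,0,0,0,1]]'
```

```text
time_s: 8.15
position: [0.5089, 0.1544, 0.1069]
tcp_rot: [[0.176, 0.984, 0.001], [0.984, -0.176, 0.0], [0.0, 0.001, -1.0]]
force: [-1.2, -0.8, 4.4]
opening: 0.459
grasp_force: 30.0
time_s: 8.55
position: [0.5089, 0.1544, 0.1037]
tcp_rot: [[0.176, 0.984, 0.0], [0.984, -0.176, 0.0], [0.0, 0.0, -1.0]]
force: [-1.1, -0.1, 3.6]
opening: 0.457
grasp_force: 30.0
```

```bash
python3 -m pendant '[[0,0,0.005,0,0,0,1],[0,0,0.005,0,0,0,1]]' && python3 -m pendant '[[0,0,0.005,0,0,0,1],[0,0,0.005,0,0,0,1]]'
```

```text
time_s: 8.75
position: [0.5089, 0.1544, 0.1032]
tcp_rot: [[0.176, 0.984, 0.001], [0.984, -0.176, 0.0], [0.0, 0.001, -1.0]]
force: [-1.7, -0.3, 9.6]
opening: 0.46
grasp_force: 30.0
time_s: 8.95
position: [0.5089, 0.1544, 0.1032]
tcp_rot: [[0.176, 0.984, 0.001], [0.984, -0.176, 0.0], [0.0, 0.001, -1.0]]
force: [-3.1, -0.3, 16.7]
opening: 0.456
grasp_force: 30.0
```

The arm hit a hard stop at 0.103 as predicted, with 21 N net. I'll release with the fingers half open, rise and check.

```bash
python3 -m pendant '[[0,0,-0.005,0,0,0,1],[0,0,-0.005,0,0,0,-0.33],[0,0,-0.005,0,0,0,-0.33],[0,0,-0.005,0,0,0,-0.33],[0,0,-0.005,0,0,0,-0.33],[0,0,-0.005,0,0,0,-0.33]]' && python3 -m pendant '[[0,0,-0.05,0,0,0,-0.33],[0,0,-0.15,0,0,0,-0.33],[0,0,-0.35,0,0,0,-0.6],[-0.25,0,-0.6,0,0,0,-1],[-0.25,0,-0.6,0,0,0,-1],[-0.25,0,-0.6,0,0,0,-1]]'
python3 - <<'E'
from h import *
p,d,X=shot('wrist','w3.png'); Z=X[...,2]
n,l,st,ce=cv2.connectedComponentsWithStats(((Z>.05)&(Z<.09)).astype(np.uint8))
for i in range(1,n):
    if st[i,4]>300:
        Q=X[(l==i)&(Z>np.nanmedian(Z[l==i])-.004)]; r=cv2.minAreaRect((Q[:,:2]*1000).astype(np.float32))
        print(st[i],np.median(Q[:,2]).round(4),np.round(r[0],1),np.round(r[1],1),round(r[2],1))
m=(Z>.027)&(Z<.034)&(p.max(2)<70); print('foam',np.median(Z[m]))
yel=(p[...,0]>180)&(p[...,1]>160)&(p[...,2]<110)&(Z<.05)
n,l,st,ce=cv2.connectedComponentsWithStats(yel.astype(np.uint8))
for i in range(1,n):
    if st[i,4]>300:
        Q=X[l==i]; r=cv2.minAreaRect((Q[:,:2]*1000).astype(np.float32)); print(st[i],np.median(Q[:,2]).round(4),np.round(r[0],1),np.round(r[1],1),round(r[2],1))
E
```

```text
time_s: 9.55
position: [0.5089, 0.1544, 0.102]
tcp_rot: [[0.176, 0.984, -0.0], [0.984, -0.176, -0.0], [-0.0, -0.0, -1.0]]
force: [0.5, 0.3, 0.6]
opening: 0.662
grasp_force: 0.0
time_s: 10.15
position: [0.5009, 0.1038, 0.2247]
tcp_rot: [[0.179, 0.984, 0.005], [0.984, -0.179, -0.0], [0.001, 0.005, -1.0]]
force: [0.2, 0.3, -0.4]
opening: 0.936
grasp_force: 0.0
[ 291  116   51   52 2542] 0.0602 [510.3 154.6] [39.5 40.2] 79.8
foam 0.02997303294192205
[ 267   15   95   38 3172] 0.032 [524.  237.6] [27.2 75.4] 80.4
[ 284  107   63   63 1058] 0.014 [509.7 153.7] [56.1 56. ] 80.1
[ 603  108   37  147 2396] 0.0235 [795.8  57.8] [141.   22.6] 79.5
```

View pics/w3.png

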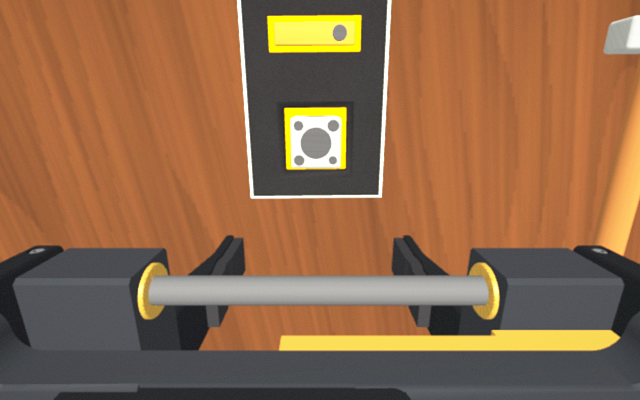

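The wrist view shows the block at (316,140), seated and square in its hole. Its top is at 60.2 mm with the foam at 30.0 and the floor at 14.0, so it is home. Next is the loupe.

```bash
python3 -m pendant '[[-1,0.39,0,0,0,0,-1],[-1,0.39,0,0,0,0,-1],[-1,0.39,0,0,0,0,-1],[-1,0.39,0,0,0,0,-1],[-1,0.39,0,0,0,0,-1]]' && python3 -m pendant '[[-1,0.39,0,0,0,0,-1],[-1,0.39,0,0,0,0,-1],[-1,0.39,0,0,0,0,-1],[-1,0.39,0,0,0,0,-1],[-1,0.39,0,0,0,0,-1],[-1,0.39,0,0,0,0,-1],[-1,0.39,0,0,0,0,-1]]'
python3 - <<'E'
from h import *
s=readout.read_state(); p,d,X=shot('wrist','w4.png'); Z=X[...,2]
print(look_for('loupe','wrist'))
n,l,st,ce=cv2.connectedComponentsWithStats(((Z>.03)&(Z<.09)).astype(np.uint8))
for i in range(1,n):
    if st[i,4]>300:
        Q=X[(l==i)&(Z>np.nanmedian(Z[l==i])-.004)]; r=cv2.minEnclosingCircle((Q[:,:2]*1000).astype(np.float32))
        print(st[i],np.median(Q[:,2]).round(4),np.round(r[0],1),round(r[1],1))
        D=Q[:,:2].mean(0)-s['position'][:2]; print(' tool shift m',(s['tcp_rot'].T@[D[0],D[1],0]).round(4),Q.mean(0).round(4))
E
```

```text
time_s: 10.7
position: [0.5429, -0.1094, 0.2205]
tcp_rot: [[0.18, 0.984, 0.0], [0.984, -0.18, -0.001], [-0.001, 0.0, -1.0]]
force: [-0.0, 0.8, 0.2]
opening: 1.0
grasp_force: 0.0
time_s: 11.4
position: [0.5825, -0.3136, 0.2205]
tcp_rot: [[0.175, 0.984, -0.003], [0.984, -0.175, 0.004], [0.003, -0.004, -1.0]]
force: [-0.2, -0.2, -0.1]
opening: 1.0
grasp_force: 0.0
[{'extent': [298.8, 122.4, 341.0, 170.3], 'conf': 0.55}]
[  45   49   70   68 3392] 0.0463 [ 410.6 -184.7] 27.1
 tool shift m [ 0.0972 -0.1907  0.0011] [ 0.4118 -0.1845  0.0462]
[ 584  124   56  103 4233] 0.0641 [ 842.9 -337.8] 37.8
 tool shift m [ 0.0219  0.2415 -0.0009] [ 0.8241 -0.3344  0.0645]
[ 300  126   43   44 1505] 0.0469 [ 593.6 -268.4] 17.9
 tool shift m [0.0468 0.0028 0.0001] [ 0.5935 -0.268   0.0469]
[  40  156   74   64 2768] 0.0462 [ 376.1 -265.1] 27.6
 tool shift m [ 0.0121 -0.2101  0.0009] [ 0.3777 -0.2648  0.0461]
[ 194  216   57   45 1135] 0.046 [ 487.7 -340. ] 26.8
 tool shift m [-0.0337 -0.0914  0.0002] [ 0.4866 -0.3308  0.0458]
```

View pics/w4.png

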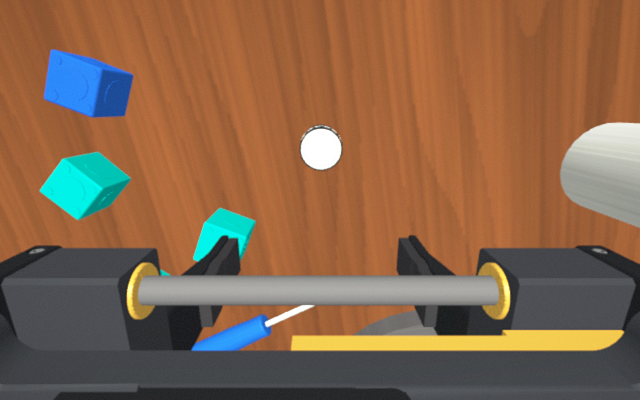

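The loupe's white lens shows at (321,148). It is at (0.5936, −0.2684) with its top at 46.9 mm and a radius of 17.9 mm, which matches its given size. I'll grasp it.

```bash
python3 -m pendant '[[0.238,0.011,0,0,0,0,-1],[0.238,0.011,0.2,0,0,0,-1],[0.238,0.011,0.4,0,0,0,-1],[0.238,0.011,0.6,0,0,0,-1],[0.238,0.011,0.657,0,0,0,-1],[0.238,0.011,0.657,0,0,0,-1],[0.238,0.011,0.657,0,0,0,-1]]' && python3 -m pendant '[[0,0,0,0,0,0,1],[0,0,0,0,0,0,1],[0,0,0,0,0,0,1],[0,0,0,0,0,0,1],[0,0,0,0,0,0,1],[0,0,0,0,0,0,1],[0,0,0,0,0,0,1],[0,0,0,0,0,0,1]]' && python3 -m pendant '[[0,0,0,0,0,0,1],[0,0,0,0,0,0,1]]'
```

```text
time_s: 12.2
position: [0.5947, -0.2694, 0.0924]
tcp_rot: [[0.175, 0.985, 0.002], [0.985, -0.175, -0.001], [-0.001, 0.002, -1.0]]
force: [0.1, -0.3, 0.7]
opening: 1.002
grasp_force: 0.0
time_s: 13.0
position: [0.5935, -0.2695, 0.0908]
tcp_rot: [[0.176, 0.984, -0.001], [0.984, -0.176, 0.0], [0.0, -0.001, -1.0]]
force: [0.3, -0.4, 0.2]
opening: 0.404
grasp_force: 30.0
time_s: 13.2
position: [0.5935, -0.2695, 0.0907]
tcp_rot: [[0.176, 0.984, -0.001], [0.984, -0.176, 0.0], [0.0, -0.001, -1.0]]
force: [0.0, 1.1, 0.8]
opening: 0.405
grasp_force: 30.0
```

```bash
python3 -m pendant '[[0,0,-0.05,0,0,0,1],[0,0,-0.2,0,0,0,1],[0,0,-0.4,0,0,0,1],[0,0,-0.6,0,0,0,1],[0,0,-0.6,0,0,0,1],[0,0,-0.6,0,0,0,1]]' && python3 -m pendant '[[0.19,-0.053,0,0,0,0,1],[0.38,-0.105,0,0,0,0,1],[0.57,-0.158,0,0,0,0,1],[0.76,-0.21,0,0,0,0,1],[0.953,-0.2625,0,0,0,0,1]]' && python3 -m pendant '[[0.19,-0.053,0,0,0,0,1],[0.38,-0.105,0,0,0,0,1],[0.57,-0.158,0,0,0,0,1],[0.76,-0.21,0,0,0,0,1],[0.953,-0.2625,0,0,0,0,1]]' && python3 -m pendant '[[0.19,-0.053,0,0,0,0,1],[0.38,-0.105,0,0,0,0,1],[0.57,-0.158,0,0,0,0,1],[0.76,-0.21,0,0,0,0,1],[0.953,-0.2625,0,0,0,0,1],[0.953,-0.2625,0,0,0,0,1],[0.953,-0.2625,0,0,0,0,1]]'
python3 - <<'E'
from h import *
p,d,X=shot('wrist','w5.png')
E
```

```text
time_s: 13.8
position: [0.5943, -0.2699, 0.2128]
tcp_rot: [[0.176, 0.984, 0.003], [0.984, -0.176, -0.002], [-0.001, 0.003, -1.0]]
force: [-0.9, 1.0, -0.5]
opening: 0.405
grasp_force: 30.0
time_s: 14.3
position: [0.5741, -0.071, 0.2091]
tcp_rot: [[0.177, 0.984, -0.004], [0.984, -0.177, 0.001], [0.001, -0.004, -1.0]]
force: [0.7, 0.0, -1.4]
opening: 0.405
grasp_force: 30.0
time_s: 14.8
position: [0.556, 0.1256, 0.2092]
tcp_rot: [[0.176, 0.984, -0.004], [0.984, -0.176, -0.0], [-0.001, -0.004, -1.0]]
force: [0.8, 0.1, -0.9]
opening: 0.402
grasp_force: 30.0
time_s: 15.5
position: [0.5379, 0.3215, 0.209]
tcp_rot: [[0.174, 0.985, -0.003], [0.985, -0.174, -0.002], [-0.002, -0.003, -1.0]]
force: [-0.5, -1.2, -1.0]
opening: 0.403
grasp_force: 30.0
```

View pics/w5.png

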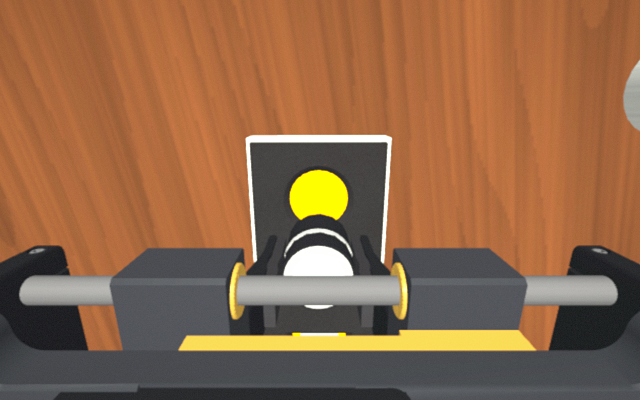

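The loupe is held upright at (319,262), centred over the round hole (yellow at (319,195)). Going down.

```bash
python3 -m pendant '[[0,0.004,0.1,0,0,0,1],[0,0.004,0.22,0,0,0,1],[0,0.004,0.34,0,0,0,1],[0,0.004,0.42,0,0,0,1],[0,0.004,0.44,0,0,0,1],[0,0.004,0.45,0,0,0,1],[0,0.004,0.45,0,0,0,1]]' && python3 -m pendant '[[0,0,0.01,0,0,0,1],[0,0,0.02,0,0,0,1],[0,0,0.025,0,0,0,1],[0,0,0.03,0,0,0,1],[0,0,0.03,0,0,0,1]]' && python3 -m pendant '[[0,0,0.005,0,0,0,1],[0,0,0.01,0,0,0,1],[0,0,0.015,0,0,0,1],[0,0,0.02,0,0,0,1],[0,0,0.02,0,0,0,1]]'
```

```text
time_s: 16.25
position: [0.5406, 0.3202, 0.1212]
tcp_rot: [[0.177, 0.984, 0.0], [0.984, -0.177, 0.0], [0.0, 0.0, -1.0]]
force: [0.1, 0.3, -0.9]
opening: 0.402
grasp_force: 30.0
time_s: 16.75
position: [0.54, 0.3209, 0.1149]
tcp_rot: [[0.176, 0.984, -0.0], [0.984, -0.176, -0.0], [-0.0, -0.0, -1.0]]
force: [-0.8, 0.2, -0.8]
opening: 0.401
grasp_force: 30.0
time_s: 17.25
position: [0.5402, 0.321, 0.1124]
tcp_rot: [[0.176, 0.984, 0.001], [0.984, -0.176, 0.0], [0.0, 0.001, -1.0]]
force: [-1.7, -1.4, 8.5]
opening: 0.403
grasp_force: 30.0
```

```bash
python3 -m pendant '[[0,0,0.005,0,0,0,1],[0,0,0.01,0,0,0,1],[0,0,0.015,0,0,0,1],[0,0,0.02,0,0,0,1],[0,0,0.025,0,0,0,1],[0,0,0.025,0,0,0,1]]' && python3 -m pendant '[[0,0,0.005,0,0,0,1],[0,0,0.005,0,0,0,1]]' && python3 -m pendant '[[0,0,0.005,0,0,0,1],[0,0,0.005,0,0,0,1]]'
```

```text
time_s: 17.85
position: [0.5402, 0.321, 0.1076]
tcp_rot: [[0.176, 0.984, 0.001], [0.984, -0.176, 0.0], [0.0, 0.001, -1.0]]
force: [-2.3, -1.4, 9.0]
opening: 0.401
grasp_force: 30.0
time_s: 18.05
position: [0.5402, 0.321, 0.1065]
tcp_rot: [[0.176, 0.984, 0.001], [0.984, -0.176, 0.0], [0.0, 0.001, -1.0]]
force: [-1.8, -1.1, 8.6]
opening: 0.402
grasp_force: 30.0
time_s: 18.25
position: [0.5402, 0.321, 0.1055]
tcp_rot: [[0.176, 0.984, 0.001], [0.984, -0.176, 0.0], [0.0, 0.001, -1.0]]
force: [-2.6, -1.2, 7.7]
opening: 0.403
grasp_force: 30.0
```

```bash
python3 -m pendant '[[0,0,0.005,0,0,0,1],[0,0,0.005,0,0,0,1]]' && python3 -m pendant '[[0,0,0.005,0,0,0,1],[0,0,0.005,0,0,0,1]]' && python3 -m pendant '[[0,0,0.003,0,0,0,1],[0,0,0.003,0,0,0,1]]'
```

```text
time_s: 18.45
position: [0.5402, 0.321, 0.1047]
tcp_rot: [[0.176, 0.984, 0.001], [0.984, -0.176, 0.0], [0.0, 0.001, -1.0]]
force: [-1.8, -1.2, 8.9]
opening: 0.404
grasp_force: 30.0
time_s: 18.65
position: [0.5402, 0.321, 0.1046]
tcp_rot: [[0.176, 0.984, 0.001], [0.984, -0.176, 0.0], [0.0, 0.001, -1.0]]
force: [-3.1, -1.6, 13.9]
opening: 0.399
grasp_force: 30.0
time_s: 18.85
position: [0.5402, 0.321, 0.1046]
tcp_rot: [[0.176, 0.984, 0.001], [0.984, -0.176, 0.0], [0.0, 0.001, -1.0]]
force: [-4.3, -1.6, 16.6]
opening: 0.401
grasp_force: 30.0
```

It hit the hard stop at 0.1046, as predicted. Release, rise and check both parts.

```bash
python3 -m pendant '[[0,0,-0.006,0,0,0,1],[0,0,-0.006,0,0,0,-0.3],[0,0,-0.006,0,0,0,-0.3],[0,0,-0.006,0,0,0,-0.3],[0,0,-0.006,0,0,0,-0.3],[0,0,-0.006,0,0,0,-0.3]]' && python3 -m pendant '[[0,0,-0.05,0,0,0,-0.3],[0,0,-0.15,0,0,0,-0.3],[0,0,-0.35,0,0,0,-0.3],[0,0,-0.6,0,0,0,-0.3],[0,0,-0.8,0,0,0,-0.3],[-0.9,0,-0.8,0,0,0,-0.3],[-0.9,0,-0.8,0,0,0,-0.3],[-0.9,0,-0.8,0,0,0,-0.3]]' && python3 -m pendant '[[-0.5,0,0,0,0,0,-0.3],[-0.5,0,0,0,0,0,-0.3],[-0.5,0,0,0,0,0,-0.3],[-0.5,0,0,0,0,0,-0.3]]'
python3 - <<'E'
from h import *
p,d,X=shot('wrist','w6.png'); Z=X[...,2]
n,l,st,ce=cv2.connectedComponentsWithStats(((Z>.045)&(Z<.09)).astype(np.uint8))
for i in range(1,n):
    if st[i,4]>200:
        Q=X[(l==i)&(Z>np.nanmedian(Z[l==i])-.004)]; r=cv2.minAreaRect((Q[:,:2]*1000).astype(np.float32))
        print(st[i],np.median(Q[:,2]).round(4),np.round(r[0],1),np.round(r[1],1),round(r[2],1))
yel=(p[...,0]>180)&(p[...,1]>160)&(p[...,2]<110)&(Z<.05)
n,l,st,ce=cv2.connectedComponentsWithStats(yel.astype(np.uint8))
for i in range(1,n):
    if st[i,4]>100:
        Q=X[l==i]; print('y',st[i],np.nanmedian(Q[:,2]).round(4),np.nanmean(Q,0).round(3))
E
```

```text
time_s: 19.45
position: [0.54, 0.3208, 0.1021]
tcp_rot: [[0.176, 0.984, -0.0], [0.984, -0.176, -0.0], [-0.0, -0.0, -1.0]]
force: [0.1, 0.2, -0.8]
opening: 0.639
grasp_force: 0.0
time_s: 20.25
position: [0.5133, 0.1721, 0.2638]
tcp_rot: [[0.174, 0.985, 0.002], [0.985, -0.174, 0.0], [0.0, 0.002, -1.0]]
force: [1.4, -0.7, -0.2]
opening: 0.651
grasp_force: 0.0
time_s: 20.65
position: [0.4963, 0.0737, 0.2632]
tcp_rot: [[0.179, 0.984, 0.001], [0.984, -0.179, 0.0], [0.001, 0.001, -1.0]]
force: [0.5, -0.0, -0.0]
opening: 0.649
grasp_force: 0.0
[ 293   79   46   48 2153] 0.0601 [510.2 154.8] [39.9 39.8] 79.9
y [ 272    0   85   23 1745] 0.0322 [0.521 0.233 0.032]
y [ 576   20   64  215 4455] 0.0239 [0.796 0.074 0.023]
y [ 287   75   57   59 1018] 0.0141 [0.509 0.151 0.014]
```

View pics/w6.png

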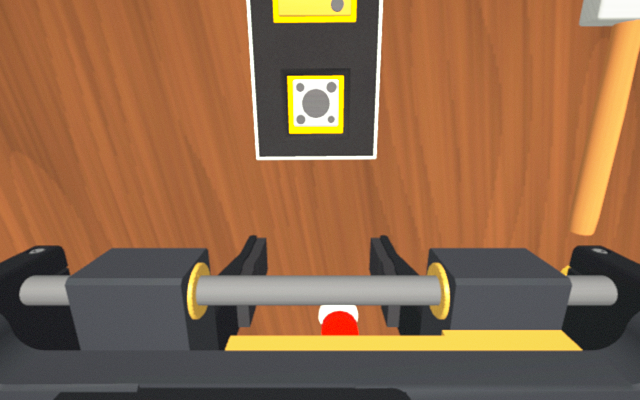

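The block at (316,104) is still home, but I moved too far back and the loupe is out of view. I'll go forward 120 mm.

```bash
python3 -m pendant '[[0.6,0,0,0,0,0,-0.3],[0.6,0,0,0,0,0,-0.3],[0.6,0,0,0,0,0,-0.3],[0.6,0,0,0,0,0,-0.3],[0.6,0,0,0,0,0,-0.3]]'
python3 - <<'E'
from h import *
p,d,X=shot('wrist','w7.png'); Z=X[...,2]
n,l,st,ce=cv2.connectedComponentsWithStats(((Z>.045)&(Z<.09)).astype(np.uint8))
for i in range(1,n):
    if st[i,4]>200:
        Q=X[(l==i)&(Z>np.nanmedian(Z[l==i])-.004)]; r=cv2.minAreaRect((Q[:,:2]*1000).astype(np.float32))
        print(st[i],np.median(Q[:,2]).round(4),np.round(r[0],1),np.round(r[1],1),round(r[2],1))
yel=(p[...,0]>180)&(p[...,1]>160)&(p[...,2]<110)&(Z<.05)
n,l,st,ce=cv2.connectedComponentsWithStats(yel.astype(np.uint8))
for i in range(1,n):
    if st[i,4]>100:
        Q=X[l==i]; print('y',st[i],np.nanmedian(Q[:,2]).round(4),np.nanmean(Q,0).round(3))
E
```

```text
time_s: 21.2
position: [0.5166, 0.1945, 0.2623]
tcp_rot: [[0.172, 0.985, -0.001], [0.985, -0.172, -0.0], [-0.001, -0.0, -1.0]]
force: [-0.2, 0.8, -1.2]
opening: 0.648
grasp_force: 0.0
[ 299   20   43   49 1636] 0.0608 [541.5 321.7] [35.2 35. ] 33.2
[ 298  209   41   42 1677] 0.0601 [510.7 155.4] [39.7 39.8] 79.1
y [290  29  54  53 861] 0.0141 [0.532 0.313 0.015]
y [ 279  130   76   28 1953] 0.0319 [0.522 0.238 0.032]
y [ 571  156   44   95 1868] 0.0234 [0.805 0.126 0.023]
y [292 197  51  46 597] 0.014 [0.51  0.161 0.014]
```

View pics/w7.png

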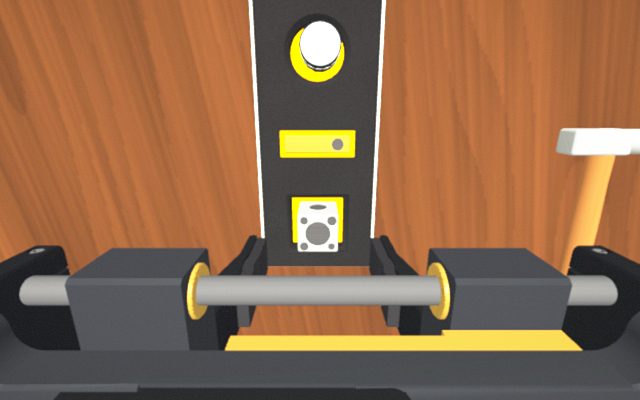

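The loupe at (320,45) and the block at (317,228) both stand upright and home. Their tops are at 60.8 and 60.1 mm, and the hole floors are at 14 mm. The robot is clear of both.

```bash
python3 -m pendant '[[0,0,0,0,0,0,-0.3],[0,0,0,0,0,0,-0.3]]' | head -2; python3 -c "
from rig import bot; print(bot.hand_in())"
```

```text
time_s: 21.45
position: [0.5171, 0.192, 0.2624]
the job is handed in; nothing more can be done
None
```

The doming block and the loupe are both pressed fully home in their cutouts, upright and released, and the job was handed in at 21.45 s.

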